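Tap a shaker head's taper into the bench mixer until it locks

TASK

Fit the purple shaker head to the bench mixer: stand its tapered steel shank in the mixer's brass taper socket lightly by hand and let go, then take the yellow-handled drift and gently and slowly tap or press the head down squarely until the taper locks, that is until a firm push of about 15 N on the drift no longer moves it, never bearing on the head with more than 35 N. Finally stand the drift upright on its blue mat again, and leave the green head in its orange holder.

Things in the scene. Friction and masses are not known exactly. Their poses are not given: they have to be found in the camera images.
- head_grip (a point): Purple shaker head, loose, 160 g: steel shank 46 mm long tapering from 20.6 mm diameter (top) to 14 mm (lower end), above it a purple disc (50 mm diameter, 10 mm thick), above that an aluminium boss (24 mm diameter, 40 mm tall, flat top) to grip and tap. Point on the axis in the boss: 26 mm above the disc, 14 mm below the boss's top, 82 mm above the shank's lower end. z up. Starts in a holder hole.
- spare_grip (a point): The same point of the green shaker head, same shape, in the holder's other hole, 90 mm from the purple one. To be left there.
- holder: Orange holder block, fixed, 80 x 170 x 52 mm tall, origin at the centre of its underside, its two 23 mm through holes 45 mm either side of the centre along its own y.
- socket (a point): On the socket's axis at the top of the fixed drive nose (58 mm diameter there); z up. The brass collet in it (mouth 22 mm diameter, 38 mm deep, 30 mm outside) stands 12 to 20 mm proud before tapping. With the shank on the collet's floor the head's grip point is 60 mm +-4 above this point before tapping and 48 mm +-4 when locked: wear, unseen, shifts both alike from case to case.
- drift_grip (a point): Tapping drift, loose, 200 g, 110 mm tall, standing upright: a black rubber cylinder (38 mm diameter, 24 mm tall) whose flat underside is the striking face, and above it a yellow handle of 22 mm diameter. Point on the axis in the handle, 80 mm above the striking face, 30 mm below the top. z up. Starts within 22 mm of the middle of the blue mat.
- mat: Blue mat, fixed, 110 x 110 x 4 mm, origin at the centre of its underside, on which the drift stands.
- mixer: White bench mixer, fixed, housing 150 x 120 x 54 mm tall, origin at the centre of its underside; a round nose 45 mm tall (64 mm diameter at its foot) stands on its centre. The brass collet in the nose is a taper, 0.8 mm play around the seated shank. It slides down only against about 8 N of friction (11 N at 20 mm/s), the head's weight helping, stays where it is left and locks abruptly after 12 mm of travel.
Things that resemble listed ones, but are neither listed nor needed, are in the scene too. What is shaped like the part that bears drift_grip but red or turquoise is not meant.

How it is judged:
By the outcome, as a careful person would: the job done as asked, in the order asked, and still so for the second after the job is handed in, with the robot touching nothing.
It also fails if it takes over 72 s, if anything falls off the work surface, if the arm or the gripper's body presses on something with over 40 N, if the wrist force passes 120 N, or if a joint passes its speed limit or range.

ROBOT

A 6-joint arm with a two-finger parallel gripper is mounted at the origin on the work surface. World frame = base frame: x ahead of the robot, y to its left, z up, the work surface at z = 0. Lengths are in m, angles in rad, forces in N, time in s.
With the tool pointing down it reaches from about 0.3 to 0.775 m from the base axis. Payload 14.6 kg.
Tool frame: the origin (TCP) lies midway between the tips of the shut fingers; the grasp point (between the pads) lies 19 mm behind it; z points along the fingers, y is the direction in which the jaws open and shut (so a half turn about z gives the same grasp; the last joint's range is limited). The gripper opens to 94 mm and grips with 3 to 60 N. Pads are 16 mm wide; open, the fingers measure 119 mm over their backs; the gripper's body (75 mm by 177 mm) begins 78 mm behind the grasp point.
Start: joints at [-0.067, 0.3, 1.521, -0, 1.321, -0.067], TCP at [0.55, -0, 0.205] pointing down, gripper open.
Joint ranges: [-3.03, 3.03], [-0.79, 2.21], [0.23, 2.52], [-1.04, 4.18], [0, 3.07], [-2.55, 2.55]. Speed limits (rad/s): [2.22, 2.22, 2.57, 3.14, 3.14, 3.14].

INTERFACE

Orientations are given as [roll, pitch, yaw] about the fixed x, y, z axes, in that order (R = Rz(yaw) Ry(pitch) Rx(roll)).
In Python, from station import readout, imaging, job gives the robot as it stands.
- The arm moves only by the tool arm_command, never from a script. Its argument "increments" is a list of rows, each an object with "gripper": the opening, from 0 (shut) to 1 (fully open); "slide": the shift along the world's x, y, z in m, a list of three; "yaw": the turn about the world's z in rad. A call has 1 to 8 rows; each row is the pose to reach, as a shift and turn from the pose commanded when the call began; what a row does not reach only later rows make up. A row lasts 1/8 s, in which the tool goes at most 62.5 mm and 10.7 degrees, less where a joint would pass 70% of its speed; a pose out of reach is approached as far as the arm can. A call with a gripper value outside its range is refused whole. The fingers move at their own pace and stop on an object; "grip_force" is the grip in N (left out, the last holds). Time passes only in rows, so rows that repeat a pose let the fingers close. It gives the time, the measured TCP pose, the force and the opening at its end, in the units of the state.
- readout.get_obs(): the state, without advancing time (a new reading comes with each control period).
- imaging.camera(name): name is "scene" or "side" or "wrist"; returns a dict with "color" (480x640x3 uint8, red, green, blue), "mtx" (3x3 intrinsics, pixels), "D" ([k1, k2, p1, p2, k3] as OpenCV has them; the pictures are not rectified), "rvec" (rotation vector, rad) and "tvec" (3), from world to camera coordinates, as OpenCV has them. Camera axes: x right, y down, z forward; pixel columns grow to the right and rows downward; lengths in m; the calibration is good to about 2 mm. A picture is of the moment at which its call begins. There is no depth.
- job.hand_in(): hands the job in, once; it reports no verdict.
The state is a dict: "time_s": time; "qpos": joint angles; "joint_vel": joint speeds; "tau": joint torques, N m; "ee_pos": TCP position; "eef_rot": TCP orientation; "force": force on the tool from outside, world axes, zero at the start; "moment": the same for the moment, N m; "grip_width": finger opening in m.
Only numpy, scipy, OpenCV 4.12 (cv2) and the standard library are available. Lean on these libraries where they do the work, as an engineer would, in place of code of your own. Each camera call takes 0.05 s, during which the arm holds its last target. There are 200 camera calls.

## Working session

There is one attempt and no reset: what is moved stays moved. The work goes in short steps, Python scripts to look and compute and a tool call to move; the robot and the scene stay as the last step left them, time stands still between calls to the robot, and variables do not carry over. Pictures are saved under pics/ and viewed, about 8 in all and at most 12, crops included, and the job is handed in when it is done.

Besides the shell and the picture viewer there is one more tool, called by a JSON object that holds its "method" and its "body", one argument or row to a line. arm_command: Moves the arm, as the interface text tells. Its arguments: {"type":"object","properties":{"increments":{"type":"array","items":{"type":"object","properties":{"gripper":{"type":"number"},"slide":{"type":"array","items":{"type":"number"}},"yaw":{"type":"number"}}}},"grip_force":{"type":"number"}},"required":["increments"]}

```bash
mkdir -p pics
cat > h.py <<'E'
import numpy as np, cv2
from station import readout, imaging, job
def cam(n): return imaging.camera(n)
def ray(c,uv):
    R,_=cv2.Rodrigues(np.array(c["rvec"],float)); t=np.array(c["tvec"],float).reshape(3)
    p=cv2.undistortPoints(np.array(uv,float).reshape(1,1,2),np.array(c["mtx"],float),np.array(c["D"],float)).reshape(2)
    return -R.T@t, R.T@np.array([p[0],p[1],1.])
def onplane(c,uv,z):
    o,d=ray(c,uv); return o+d*(z-o[2])/d[2]
def proj(c,P):
    return cv2.projectPoints(np.array(P,float).reshape(-1,3),np.array(c["rvec"],float),np.array(c["tvec"],float),np.array(c["mtx"],float),np.array(c["D"],float))[0].reshape(-1,2)
def tri(obs):
    A=np.zeros((3,3));b=np.zeros(3)
    for c,uv in obs:
        o,d=ray(c,uv);d=d/np.linalg.norm(d);M=np.eye(3)-np.outer(d,d);A+=M;b+=M@o
    return np.linalg.solve(A,b)
def blobs(c,lo,hi,amin=40,roi=None):
    h=cv2.cvtColor(c["color"],cv2.COLOR_RGB2HSV);m=cv2.inRange(h,np.array(lo),np.array(hi))
    n,l,s,ce=cv2.connectedComponentsWithStats(m)
    return [(int(s[i,4]),s[i,:4].tolist(),ce[i].round(1).tolist()) for i in range(1,n) if s[i,4]>amin],m
def save(c,f): cv2.imwrite(f,cv2.cvtColor(c["color"],cv2.COLOR_RGB2BGR))
E
python3 - <<'E'
from h import *
for n in("scene","side","wrist"):
    c=cam(n);save(c,f"pics/{n}0.png");o,d=ray(c,(320,240));print(n,o.round(3),d.round(3))
a=[cv2.imread(f"pics/{n}0.png") for n in("scene","side")]
E
```

```text
scene [ 0.992 -0.245  0.846] [-0.516  0.333 -0.79 ]
side [0.466 0.861 0.557] [ 0.079 -0.86  -0.504]
wrist [0.549 0.084 0.384] [-0.018 -0.301 -0.954]
```

View pics/scene0.png

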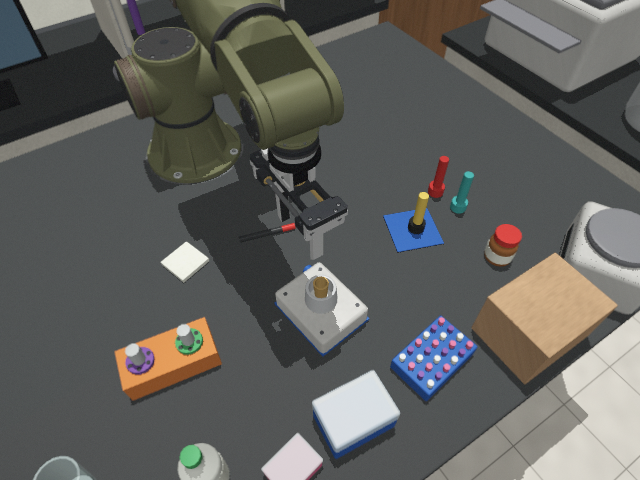

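View pics/side0.png

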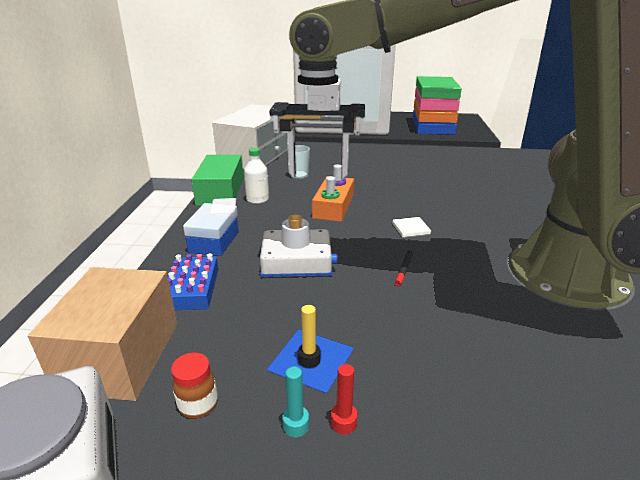

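The scene view shows the purple head at (139,355), the green at (187,338), the nose at (320,290), and the yellow drift at (419,215) on the mat at (413,230). The side view shows the same things, with the drift at (309,335) and the nose at (295,232).

```bash
cat > m1.py <<'E'
from h import *
S,D=cam("scene"),cam("side")
def ell(c,lo,hi,box,z):
    _,m=blobs(c,lo,hi); x0,y0,x1,y1=box; k=np.zeros_like(m);k[y0:y1,x0:x1]=m[y0:y1,x0:x1]
    p=cv2.findNonZero(k); hull=cv2.convexHull(p).reshape(-1,2)
    w=np.array([onplane(c,q,z)[:2] for q in hull])
    (x,y),r=cv2.minEnclosingCircle((w*1000).astype(np.float32))
    return len(p),x,y,r
print("purple",ell(S,(120,80,40),(150,255,255),(110,330,170,385),.062))
print("green",ell(S,(45,100,40),(85,255,255),(160,310,215,365),.062))
print("purple side",ell(D,(120,80,40),(150,255,255),(325,160,360,200),.062))
print("green side",ell(D,(45,100,40),(85,255,255),(315,170,345,205),.062))
for n,c in(("scene",S),("side",D)):
  for nm,lo,hi in(("orange",(5,150,80),(16,255,255)),("yellow",(20,120,80),(32,255,255)),("blue",(105,150,60),(120,255,255)),("brass",(10,60,40),(24,200,220))):
    print(n,nm,[b for b in blobs(c,lo,hi,60)[0]])
def crop(c,x,y,w,h,k): return cv2.resize(cv2.cvtColor(c["color"][y:y+h,x:x+w],cv2.COLOR_RGB2BGR),None,fx=k,fy=k,interpolation=cv2.INTER_CUBIC)
im=np.vstack([np.hstack([crop(S,100,310,130,97,3),crop(S,270,250,130,97,3)]),np.hstack([crop(S,375,160,130,97,3),crop(D,250,200,130,97,3)])])
cv2.imwrite("pics/crop1.png",im)
E
python3 m1.py
```

```text
purple (306, 529.6265869140625, -330.0421447753906, 25.238920211791992)
green (261, 544.2622680664062, -240.71826171875, 25.026790618896484)
purple side (56, 519.2152099609375, -310.35784912109375, 28.17828369140625)
green side (102, 541.6541748046875, -227.83963012695312, 30.686237335205078)
scene orange [(241, [490, 235, 28, 21], [501.4, 248.0]), (3596, [115, 318, 106, 82], [168.3, 362.3])]
scene yellow [(315, [413, 192, 16, 33], [420.3, 207.6])]
scene blue [(1420, [384, 209, 60, 43], [411.5, 231.5]), (123, [275, 302, 94, 54], [321.9, 332.7]), (2159, [391, 316, 86, 85], [432.0, 360.0]), (388, [313, 412, 83, 47], [353.0, 438.7])]
scene brass [(3401, [378, 0, 114, 58], [431.6, 18.4]), (166, [130, 85, 20, 31], [139.7, 99.5]), (70, [310, 189, 14, 13], [316.6, 195.0]), (268, [413, 195, 16, 30], [419.7, 210.3]), (285, [489, 234, 30, 23], [501.2, 248.4]), (63, [484, 253, 26, 14], [494.9, 262.3]), (10373, [472, 252, 146, 132], [540.8, 316.0]), (276, [313, 276, 16, 22], [320.5, 286.6]), (1546, [114, 317, 108, 84], [170.7, 374.7]), (62, [136, 327, 42, 17], [155.0, 335.3])]
side orange [(506,
[... 273 characters left out ...]
, (496, [413, 110, 44, 25], [433.7, 126.9]), (829, [186, 218, 52, 38], [212.2, 242.0]), (1378, [170, 256, 48, 54], [194.1, 286.7]), (153, [260, 270, 73, 7], [294.5, 274.2]), (2270, [267, 330, 87, 63], [312.8, 361.4])]
side brass [(120, [621, 55, 19, 24], [627.5, 66.3]), (1153, [621, 82, 19, 114], [630.4, 141.7]), (438, [415, 105, 43, 18], [436.2, 115.9]), (194, [280, 114, 45, 8], [300.5, 116.3]), (99, [551, 135, 18, 22], [559.1, 145.5]), (717, [312, 180, 42, 42], [331.8, 207.6]), (171, [288, 214, 14, 15], [294.8, 220.9]), (6999, [28, 271, 149, 130], [117.3, 348.3]), (550, [301, 308, 19, 47], [308.5, 332.3]), (611, [173, 370, 42, 32], [194.8, 389.8]), (99, [178, 400, 40, 19], [197.6, 413.2])]
```

View pics/crop1.png

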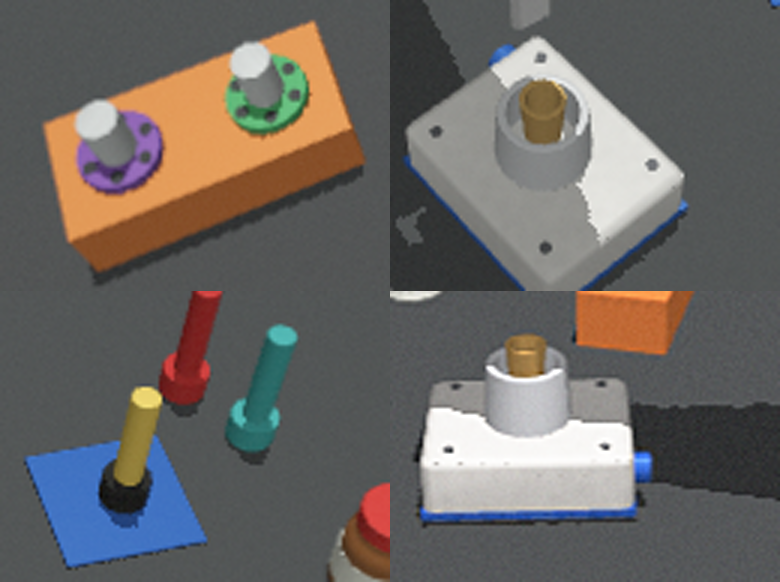

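Crops show both heads seated in the holder, the collet mouth at about (321,282) scene / (295,217) side, and the drift top at about (423.5,195) scene / (308.5,308) side.

Run:
```python
from h import *
S,D=cam("scene"),cam("side")
print("collet",tri([(S,(321.3,281.7)),(D,(295.3,217))]).round(4), onplane(S,(321.3,281.7),.115).round(4),onplane(D,(295.3,217),.115).round(4))
print("drift",tri([(S,(423.5,195)),(D,(308.5,308))]).round(4),onplane(S,(423.5,195),.114).round(4),onplane(D,(308.5,308),.114).round(4))
print("boss",tri([(S,(133,349.5)),(D,(338,166))]).round(4),onplane(S,(133,349.5),.102).round(4))
# mixer housing top corners by mask of nose
_,m=blobs(S,(105,150,60),(120,255,255)); k=np.zeros_like(m);k[205:255,380:448]=m[205:255,380:448]
r=cv2.minAreaRect(np.array([1000*onplane(S,q[0],.004)[:2] for q in cv2.findNonZero(k)],np.float32));print("mat",r)
_,m=blobs(S,(5,150,80),(16,255,255)); k=np.zeros_like(m);k[310:402,110:225]=m[310:402,110:225]
print(readout.get_obs())
```

```text
collet [0.5969 0.0125 0.1137] [0.5977 0.0121 0.115 ] [0.5965 0.015  0.115 ]
drift [0.5345 0.3131 0.1139] [0.5343 0.3131 0.114 ] [0.5346 0.3133 0.114 ]
boss [ 0.526  -0.3291  0.0996] [ 0.5284 -0.3286  0.102 ]
mat ((532.4874877929688, 305.760009765625), (109.01768493652344, 109.79490661621094), 69.31251525878906)
{'time_s': 0.35, 'qpos': array([-6.66164710e-02,  3.00032895e-01,  1.52110661e+00,  1.65618569e-05,
        1.32070707e+00, -6.66195096e-02]), 'joint_vel': array([-0.00159801,  0.00028097,  0.00049378, -0.00085576, -0.00151197,
       -0.00048179]), 'tau': array([ 1.28920342e-04, -5.31152630e+01, -3.52528560e+01,  7.07513443e-02,
        2.22096755e-02, -6.90922570e-05]), 'ee_pos': array([ 5.49941704e-01, -3.75081749e-06,  2.05327517e-01]), 'eef_rot': array([-3.14134037e+00, -3.29132855e-05,  1.57079526e+00]), 'force': array([ 0.15077619, -0.40436026,  0.0716745 ]), 'moment': array([-0.00645775, -0.00548868,  0.01941646]), 'grip_width': 0.09380206233459647}
```

{"method": "arm_command", "body": {
  "increments": [
    {"slide":[-0.003,-0.05,0],"gripper":0.7},
    {"slide":[-0.006,-0.105,0],"gripper":0.7},
    {"slide":[-0.01,-0.16,0],"gripper":0.7},
    {"slide":[-0.013,-0.215,0],"gripper":0.7},
    {"slide":[-0.016,-0.27,-0.01],"gripper":0.7},
    {"slide":[-0.02,-0.33,-0.03],"gripper":0.7},
    {"slide":[-0.02,-0.33,-0.045],"gripper":0.7},
    {"slide":[-0.02,-0.33,-0.045],"gripper":0.7}
  ],
  "grip_force": 20
}}

```text
invalid input
```

Run:
```python
from h import *
W=cam("wrist");save(W,"pics/w1.png");o=readout.get_obs();print(o['ee_pos'],o['eef_rot'],o['force'])
print(proj(W,[[.53,-.33,.102],[.53,-.33,.062],[o['ee_pos'][0],o['ee_pos'][1],.102]]).round(1))
print(blobs(W,(120,80,40),(150,255,255))[0])
```

```text
[ 5.49940137e-01 -1.77625463e-05  2.05357869e-01] [-3.14136323e+00  2.18923836e-06  1.57077655e+00] [-0.33929666  0.38996431  0.27082289]
[[307.9 543.4]
 [309.6 505. ]
 [327.6 233.8]]
[(303, [579, 16, 23, 18], [590.2, 24.6]), (94, [632, 40, 8, 14], [635.9, 47.1]), (281, [603, 71, 24, 15], [614.4, 78.1]), (249, [575, 103, 22, 14], [586.1, 109.8]), (166, [626, 122, 14, 13], [633.0, 128.2])]
```

View pics/w1.png

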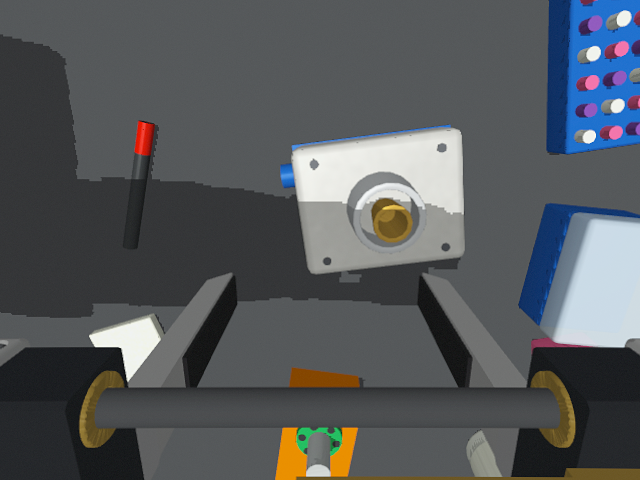

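The wrist view shows the mixer, with its collet mouth at about (393,222). The move was refused, so I'll add a yaw value to each row.

Run:
```python
from h import *
W=cam("wrist")
b,m=blobs(W,(15,100,40),(30,255,255)); print(b)
for z in(.111,.115,.119): print(onplane(W,(393,222),z).round(4))
```

```text
[(1360, [372, 198, 41, 44], [390.6, 220.4]), (977, [290, 368, 69, 19], [320.8, 378.7]), (1620, [79, 370, 45, 78], [96.4, 409.6]), (1619, [530, 371, 46, 77], [557.4, 409.5]), (3649, [275, 428, 365, 52], [407.8, 464.9])]
[0.5989 0.0118 0.111 ]
[0.5981 0.0129 0.115 ]
[0.5974 0.0139 0.119 ]
```

{"method": "arm_command", "body": {
  "increments": [
    {"slide":[-0.003,-0.05,0.0],"yaw":0.0,"gripper":0.7},
    {"slide":[-0.006,-0.105,0.0],"yaw":0.0,"gripper":0.7},
    {"slide":[-0.01,-0.16,0.0],"yaw":0.0,"gripper":0.7},
    {"slide":[-0.013,-0.215,0.0],"yaw":0.0,"gripper":0.7},
    {"slide":[-0.016,-0.27,-0.01],"yaw":0.0,"gripper":0.7},
    {"slide":[-0.02,-0.33,-0.03],"yaw":0.0,"gripper":0.7},
    {"slide":[-0.02,-0.33,-0.045],"yaw":0.0,"gripper":0.7},
    {"slide":[-0.02,-0.33,-0.045],"yaw":0.0,"gripper":0.7}
  ],
  "grip_force": 20
}}

```text
time_s: 1.45
ee_pos: [0.5296, -0.3293, 0.1592]
eef_rot: [-3.14, -0.002, 1.571]
force: [-0.9, 0.5, 0.4]
grip_width: 0.0655
```

Run:
```python
from h import *
W=cam("wrist");save(W,"pics/w2.png");o=readout.get_obs();print(o['ee_pos'])
print(proj(W,[[.53,-.33,.102],[.53,-.33,.062],[.53,-.33,.069]]).round(1))
_,m=blobs(W,(120,80,40),(150,255,255)); p=cv2.findNonZero(m); h=cv2.convexHull(p).reshape(-1,2)
w=np.array([1000*onplane(W,q,.062)[:2] for q in h],np.float32); print(len(p),cv2.minEnclosingCircle(w),cv2.fitEllipse(w))
```

```text
[ 0.53013555 -0.32905349  0.1604327 ]
[[328.5 254.7]
 [328.4 237.1]
 [328.4 239.8]]
1464 ((527.1384887695312, -328.1957702636719), 24.94432258605957) ((527.2133178710938, -328.4151306152344), (48.351806640625, 49.95425796508789), 178.07192993164062)
```

View pics/w2.png

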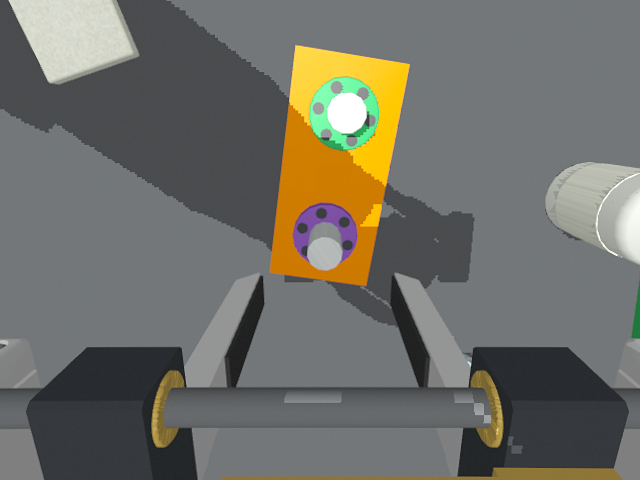

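The wrist view shows the purple head at (325,240), centred between the open fingers, with the green one beyond at (346,113). It measures (0.527,-0.328) with radius 25 mm, which fits the known disc.

{"method": "arm_command", "body": {
  "increments": [
    {"slide":[-0.002,0.001,-0.03],"yaw":0.0,"gripper":0.6},
    {"slide":[-0.002,0.001,-0.06],"yaw":0.0,"gripper":0.6},
    {"slide":[-0.002,0.001,-0.08],"yaw":0.0,"gripper":0.6},
    {"slide":[-0.002,0.001,-0.091],"yaw":0.0,"gripper":0.6},
    {"slide":[-0.002,0.001,-0.091],"yaw":0.0,"gripper":0.6},
    {"slide":[-0.002,0.001,-0.091],"yaw":0.0,"gripper":0.15},
    {"slide":[-0.002,0.001,-0.091],"yaw":0.0,"gripper":0.15},
    {"slide":[-0.002,0.001,-0.091],"yaw":0.0,"gripper":0.15}
  ],
  "grip_force": 20
}}

```text
time_s: 2.5
ee_pos: [0.5281, -0.3291, 0.0699]
eef_rot: [3.141, 0.0, 1.571]
force: [-0.4, 0.0, 0.8]
grip_width: 0.0299
```

{"method": "arm_command", "body": {
  "increments": [
    {"slide":[0.0,0.0,0.0],"yaw":0.0,"gripper":0.15},
    {"slide":[0.0,0.0,0.0],"yaw":0.0,"gripper":0.15}
  ]
}}

```text
time_s: 2.75
ee_pos: [0.5281, -0.3291, 0.0697]
eef_rot: [3.141, 0.0, 1.571]
force: [-1.4, -0.9, 2.1]
grip_width: 0.0238
```

{"method": "arm_command", "body": {
  "increments": [
    {"slide":[0.0,0.0,0.01],"yaw":0.0,"gripper":0.15},
    {"slide":[0.0,0.0,0.025],"yaw":0.0,"gripper":0.15},
    {"slide":[0.0,0.0,0.045],"yaw":0.0,"gripper":0.15},
    {"slide":[0.0,0.0,0.065],"yaw":0.0,"gripper":0.15},
    {"slide":[0.0,0.0,0.09],"yaw":0.0,"gripper":0.15},
    {"slide":[0.0,0.0,0.115],"yaw":0.0,"gripper":0.15},
    {"slide":[0.0,0.0,0.145],"yaw":0.0,"gripper":0.15},
    {"slide":[0.0,0.0,0.145],"yaw":0.0,"gripper":0.15}
  ],
  "grip_force": 25
}}

```text
time_s: 3.75
ee_pos: [0.5286, -0.3294, 0.2173]
eef_rot: [3.138, 0.003, 1.571]
force: [0.0, 0.2, -1.5]
grip_width: 0.0234
```

{"method": "arm_command", "body": {
  "increments": [
    {"slide":[0.01,0.04,0.0],"yaw":0.0,"gripper":0.15},
    {"slide":[0.02,0.09,0.0],"yaw":0.0,"gripper":0.15},
    {"slide":[0.03,0.14,0.0],"yaw":0.0,"gripper":0.15},
    {"slide":[0.04,0.19,0.0],"yaw":0.0,"gripper":0.15},
    {"slide":[0.05,0.24,0.0],"yaw":0.0,"gripper":0.15},
    {"slide":[0.06,0.28,0.0],"yaw":0.0,"gripper":0.15},
    {"slide":[0.065,0.305,0.0],"yaw":0.0,"gripper":0.15},
    {"slide":[0.065,0.305,0.0],"yaw":0.0,"gripper":0.15}
  ]
}}

```text
time_s: 4.75
ee_pos: [0.5927, -0.0225, 0.2132]
eef_rot: [-3.14, -0.0, 1.573]
force: [-0.7, -0.7, -1.9]
grip_width: 0.0237
```

Run:
```python
from h import *
o=readout.get_obs();print(o['ee_pos'],o['force'],o['grip_width'])
W,S,D=cam("wrist"),cam("scene"),cam("side")
e=o['ee_pos']
ims=[]
for n,c,b in(("w",W,(200,100)),("s",S,(240,200)),("d",D,(220,120))):
    x,y=b; im=cv2.cvtColor(c["color"],cv2.COLOR_RGB2BGR)
    ims.append(im[:360,140:540] if n=="w" else cv2.resize(im[y:y+120,x:x+133],(400,360),interpolation=cv2.INTER_CUBIC))
    print(n,proj(c,[[e[0],e[1],e[2]+.019-.082],[.5975,.0125,.115]]).round(1).tolist())
cv2.imwrite("pics/t1.png",cv2.resize(np.hstack(ims),(800,240),interpolation=cv2.INTER_AREA))
```

```text
[ 0.59274451 -0.02252351  0.21324732] [-0.67234437 -0.70449208 -1.93877872] 0.023747531594927394
w [[327.8, 250.7], [334.3, 190.4]]
s [[303.3, 278.0], [321.4, 281.5]]
d [[299.0, 194.5], [295.0, 216.4]]
```

View pics/t1.png

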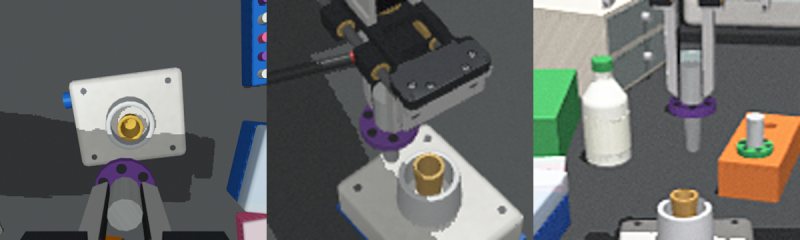

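Held upright: the shank tip is at about (300,195) side and (302,280) scene, as predicted. The collet in the wrist view at (335,189) matches the predicted (334,190).

{"method": "arm_command", "body": {
  "increments": [
    {"slide":[0.002,0.02,0.0],"yaw":0.0,"gripper":0.15},
    {"slide":[0.0045,0.0365,0.0],"yaw":0.0,"gripper":0.15},
    {"slide":[0.0045,0.0365,0.0],"yaw":0.0,"gripper":0.15},
    {"slide":[0.0045,0.0365,-0.01],"yaw":0.0,"gripper":0.15},
    {"slide":[0.0045,0.0365,-0.02],"yaw":0.0,"gripper":0.15},
    {"slide":[0.0045,0.0365,-0.03],"yaw":0.0,"gripper":0.15},
    {"slide":[0.0045,0.0365,-0.04],"yaw":0.0,"gripper":0.15},
    {"slide":[0.0045,0.0365,-0.04],"yaw":0.0,"gripper":0.15}
  ]
}}

```text
time_s: 5.9
ee_pos: [0.5972, 0.0124, 0.1735]
eef_rot: [-3.14, -0.0, 1.571]
force: [0.3, -0.5, -1.5]
grip_width: 0.0237
```

Run:
```python
from h import *
o=readout.get_obs();print(o['ee_pos'],o['force'],o['moment'])
W,S,D=cam("wrist"),cam("scene"),cam("side")
ims=[]
for n,c,b in(("w",W,0),("s",S,(255,210)),("d",D,(230,140))):
    im=cv2.cvtColor(c["color"],cv2.COLOR_RGB2BGR)
    if n=="w": im=im[120:300,240:440]
    else: x,y=b; im=im[y:y+108,x:x+120]
    ims.append(cv2.resize(im,(266,240),interpolation=cv2.INTER_CUBIC))
cv2.imwrite("pics/t2.png",np.hstack(ims))
```

```text
[0.59716105 0.01240626 0.17345631] [ 0.32887313 -0.5230721  -1.49069156] [-0.02178858 -0.03107003  0.01415412]
```

View pics/t2.png

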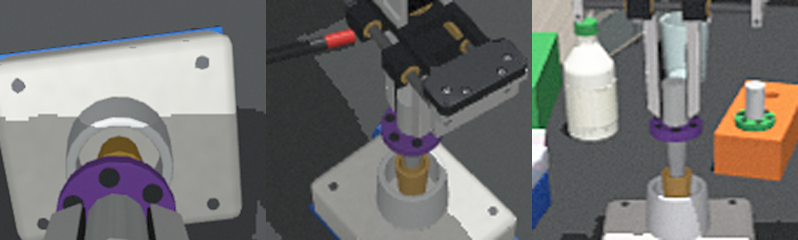

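All three views show the shank entering the collet mouth centred, with no side force (6 pictures viewed).

{"method": "arm_command", "body": {
  "increments": [
    {"slide":[0.0,0.0,-0.004],"yaw":0.0,"gripper":0.15},
    {"slide":[0.0,0.0,-0.008],"yaw":0.0,"gripper":0.15},
    {"slide":[0.0,0.0,-0.012],"yaw":0.0,"gripper":0.15},
    {"slide":[0.0,0.0,-0.016],"yaw":0.0,"gripper":0.15},
    {"slide":[0.0,0.0,-0.02],"yaw":0.0,"gripper":0.15},
    {"slide":[0.0,0.0,-0.024],"yaw":0.0,"gripper":0.15},
    {"slide":[0.0,0.0,-0.026],"yaw":0.0,"gripper":0.15},
    {"slide":[0.0,0.0,-0.026],"yaw":0.0,"gripper":0.15}
  ]
}}

```text
time_s: 7.05
ee_pos: [0.5975, 0.0124, 0.1483]
eef_rot: [3.142, 0.0, 1.571]
force: [0.5, -1.4, -2.1]
grip_width: 0.0235
```

{"method": "arm_command", "body": {
  "increments": [
    {"slide":[0.0,0.0,-0.001],"yaw":0.0,"gripper":0.15},
    {"slide":[0.0,0.0,-0.001],"yaw":0.0,"gripper":0.15}
  ]
}}

```text
time_s: 7.3
ee_pos: [0.5976, 0.0125, 0.1475]
eef_rot: [3.141, 0.0, 1.571]
force: [1.4, 0.2, -2.3]
grip_width: 0.0236
```

{"method": "arm_command", "body": {
  "increments": [
    {"slide":[0.0,0.0,-0.001],"yaw":0.0,"gripper":0.15},
    {"slide":[0.0,0.0,-0.002],"yaw":0.0,"gripper":0.15},
    {"slide":[0.0,0.0,-0.002],"yaw":0.0,"gripper":0.15}
  ]
}}

```text
time_s: 7.68
ee_pos: [0.5976, 0.0124, 0.1454]
eef_rot: [3.141, 0.0, 1.571]
force: [1.7, -1.7, -1.1]
grip_width: 0.0234
```

{"method": "arm_command", "body": {
  "increments": [
    {"slide":[0.0,0.0,-0.001],"yaw":0.0,"gripper":0.15},
    {"slide":[0.0,0.0,-0.001],"yaw":0.0,"gripper":0.15}
  ]
}}

```text
time_s: 7.92
ee_pos: [0.5976, 0.0124, 0.1444]
eef_rot: [3.141, 0.0, 1.571]
force: [3.1, -1.9, -0.7]
grip_width: 0.0236
```

{"method": "arm_command", "body": {
  "increments": [
    {"slide":[0.0,0.0,-0.001],"yaw":0.0,"gripper":0.15},
    {"slide":[0.0,0.0,-0.001],"yaw":0.0,"gripper":0.15}
  ]
}}

```text
time_s: 8.18
ee_pos: [0.5976, 0.0124, 0.1435]
eef_rot: [3.141, 0.0, 1.571]
force: [2.5, -2.5, -0.6]
grip_width: 0.0234
```

{"method": "arm_command", "body": {
  "increments": [
    {"slide":[0.0007,-0.0007,0.0],"yaw":0.0,"gripper":0.15},
    {"slide":[0.0007,-0.0007,-0.001],"yaw":0.0,"gripper":0.15},
    {"slide":[0.0007,-0.0007,-0.001],"yaw":0.0,"gripper":0.15}
  ]
}}

```text
time_s: 8.55
ee_pos: [0.598, 0.0119, 0.1421]
eef_rot: [-3.141, -0.0, 1.571]
force: [0.3, -0.0, -2.2]
grip_width: 0.0234
```

{"method": "arm_command", "body": {
  "increments": [
    {"slide":[0.0,0.0,-0.001],"yaw":0.0,"gripper":0.15},
    {"slide":[0.0,0.0,-0.001],"yaw":0.0,"gripper":0.15}
  ]
}}

```text
time_s: 8.8
ee_pos: [0.5981, 0.0118, 0.1413]
eef_rot: [-3.141, -0.0, 1.571]
force: [-1.0, -1.6, -0.6]
grip_width: 0.0241
```

{"method": "arm_command", "body": {
  "increments": [
    {"slide":[0.0,0.0,-0.001],"yaw":0.0,"gripper":0.15},
    {"slide":[0.0,0.0,-0.001],"yaw":0.0,"gripper":0.15}
  ]
}}

```text
time_s: 9.05
ee_pos: [0.5981, 0.0118, 0.1403]
eef_rot: [-3.141, -0.0, 1.571]
force: [-0.7, -0.1, -1.2]
grip_width: 0.0232
```

{"method": "arm_command", "body": {
  "increments": [
    {"slide":[0.0,0.0,-0.001],"yaw":0.0,"gripper":0.15},
    {"slide":[0.0,0.0,-0.001],"yaw":0.0,"gripper":0.15}
  ]
}}

```text
time_s: 9.3
ee_pos: [0.5983, 0.0118, 0.1396]
eef_rot: [3.141, 0.0, 1.571]
force: [0.3, -0.0, -0.9]
grip_width: 0.0235
```

{"method": "arm_command", "body": {
  "increments": [
    {"slide":[0.0,0.0,-0.001],"yaw":0.0,"gripper":0.15},
    {"slide":[0.0,0.0,-0.001],"yaw":0.0,"gripper":0.15}
  ]
}}

```text
time_s: 9.55
ee_pos: [0.5984, 0.0118, 0.1391]
eef_rot: [3.141, 0.0, 1.571]
force: [-1.5, 0.3, 3.4]
grip_width: 0.024
```

{"method": "arm_command", "body": {
  "increments": [
    {"slide":[0.0,0.0,-0.0005],"yaw":0.0,"gripper":0.15},
    {"slide":[0.0,0.0,-0.0005],"yaw":0.0,"gripper":0.15}
  ]
}}

```text
time_s: 9.8
ee_pos: [0.5984, 0.0118, 0.1387]
eef_rot: [3.141, 0.0, 1.571]
force: [-2.0, -0.8, 6.6]
grip_width: 0.0234
```

The shank is on the floor: grip about 58 mm above the nose top, within 60±4. I'll ease off and release.

{"method": "arm_command", "body": {
  "increments": [
    {"slide":[0.0,0.0,0.001],"yaw":0.0,"gripper":0.15},
    {"slide":[0.0,0.0,0.001],"yaw":0.0,"gripper":0.35},
    {"slide":[0.0,0.0,0.001],"yaw":0.0,"gripper":0.5},
    {"slide":[0.0,0.0,0.001],"yaw":0.0,"gripper":0.6},
    {"slide":[0.0,0.0,0.001],"yaw":0.0,"gripper":0.6},
    {"slide":[0.0,0.0,0.015],"yaw":0.0,"gripper":0.6},
    {"slide":[0.0,0.0,0.04],"yaw":0.0,"gripper":0.6},
    {"slide":[0.0,0.0,0.08],"yaw":0.0,"gripper":0.6}
  ]
}}

```text
time_s: 10.8
ee_pos: [0.5978, 0.0118, 0.219]
eef_rot: [-3.14, -0.0, 1.571]
force: [0.6, -0.0, 0.5]
grip_width: 0.0565
```

```bash
cat > m2.py <<'E'
from h import *
import sys
o=readout.get_obs();print(o['ee_pos'],o['force'])
for n in("wrist","scene","side"):
    c=cam(n);_,m=blobs(c,(120,80,40),(150,255,255))
    p=proj(c,[[.598,.012,float(sys.argv[1])]])[0];k=np.zeros_like(m);x,y=p.astype(int);r=75 if n=="wrist" else 40
    k[max(0,y-r):y+r,x-r:x+r]=m[max(0,y-r):y+r,x-r:x+r];q=cv2.findNonZero(k)
    if q is None: print(n,"none");continue
    w=np.array([1000*onplane(c,a,float(sys.argv[1]))[:2] for a in cv2.convexHull(q).reshape(-1,2)],np.float32)
    print(n,len(q),cv2.minEnclosingCircle(w))
E
python3 m2.py .131
python3 - <<'E'
from h import *
S,D=cam("scene"),cam("side");ims=[]
for c,(x,y) in((S,(255,210)),(D,(230,140))):
    ims.append(cv2.resize(cv2.cvtColor(c["color"],cv2.COLOR_RGB2BGR)[y:y+120,x:x+120],(360,360),interpolation=cv2.INTER_CUBIC))
cv2.imwrite("pics/t3.png",np.hstack(ims))
E
```

```text
[0.59783115 0.01181594 0.21897854] [ 0.61822212 -0.00761524  0.54625682]
wrist 1583 ((597.5579223632812, 12.491070747375488), 24.96683692932129)
scene 269 ((599.8749389648438, 9.778508186340332), 26.215980529785156)
side 174 ((597.0196533203125, 23.183876037597656), 32.01123809814453)
```

View pics/t3.png

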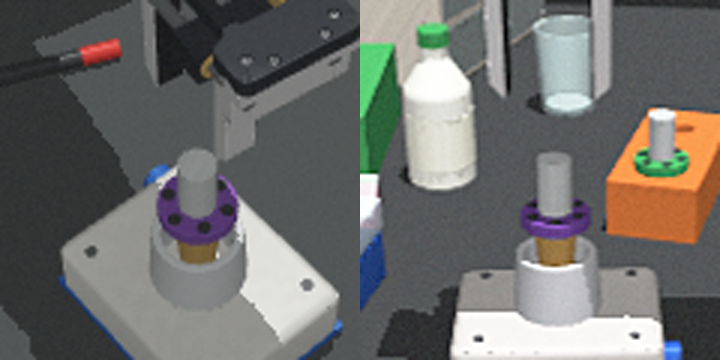

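The head stands upright and free in the collet (disc centre (0.5976,0.0125) from the wrist). Next, the drift.

{"method": "arm_command", "body": {
  "increments": [
    {"slide":[-0.01,0.05,0.0],"yaw":0.0,"gripper":0.6},
    {"slide":[-0.02,0.1,0.0],"yaw":0.0,"gripper":0.6},
    {"slide":[-0.03,0.15,0.0],"yaw":0.0,"gripper":0.6},
    {"slide":[-0.04,0.2,0.0],"yaw":0.0,"gripper":0.6},
    {"slide":[-0.055,0.25,0.0],"yaw":0.0,"gripper":0.6},
    {"slide":[-0.0635,0.301,0.0],"yaw":0.0,"gripper":0.6},
    {"slide":[-0.0635,0.301,-0.04],"yaw":0.0,"gripper":0.6},
    {"slide":[-0.0635,0.301,-0.04],"yaw":0.0,"gripper":0.6}
  ]
}}

```text
time_s: 12.05
ee_pos: [0.5331, 0.3123, 0.1745]
eef_rot: [-3.135, 0.003, 1.572]
force: [-0.3, 0.0, -0.1]
grip_width: 0.0563
```

Run:
```python
from h import *
W=cam("wrist");save(W,"pics/w3.png");o=readout.get_obs();print(o['ee_pos'],o['force'])
print(proj(W,[[.5345,.3131,.114],[.5345,.3131,.028]]).round(1))
h=cv2.cvtColor(W["color"],cv2.COLOR_RGB2HSV)
b,m=blobs(W,(20,120,80),(32,255,255));print(b)
_,m=blobs(W,(105,150,60),(120,255,255));p=cv2.findNonZero(m)
r=cv2.minAreaRect(np.array([1000*onplane(W,q[0],.004)[:2] for q in p],np.float32));print("mat",r)
```

```text
[0.53415139 0.3123424  0.17690563] [ 0.27837776 -0.24619171  0.47779988]
[[330.4 250.7]
 [330.  218.6]]
[(1458, [316, 207, 31, 58], [331.3, 236.4]), (1054, [175, 370, 29, 78], [186.6, 409.5]), (1057, [450, 370, 29, 78], [467.2, 409.2]), (2362, [196, 467, 401, 13], [458.3, 475.1])]
mat ((662.3464965820312, 202.79763793945312), (377.5601806640625, 382.9971923828125), 6.902254581451416)
```

View pics/w3.png

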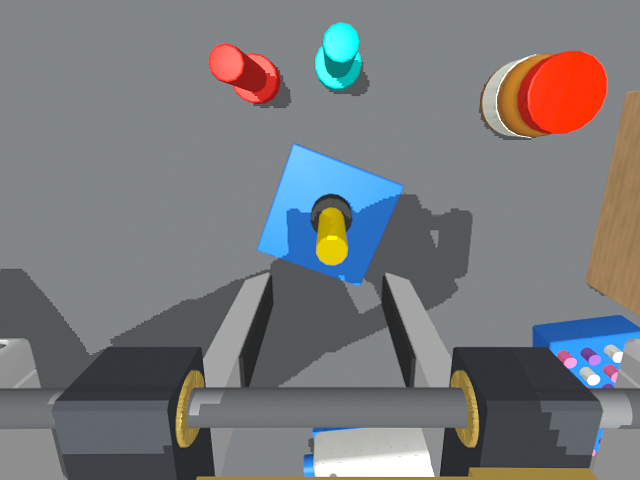

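The wrist view shows the yellow handle top at (332,249), against a predicted (330,251). The red and turquoise drifts are clear beyond at (230-340, 40-80) (8 viewed).

{"method": "arm_command", "body": {
  "increments": [
    {"slide":[0.0005,0.0,-0.03],"yaw":0.0,"gripper":0.6},
    {"slide":[0.0005,0.0,-0.06],"yaw":0.0,"gripper":0.6},
    {"slide":[0.0005,0.0,-0.09],"yaw":0.0,"gripper":0.6},
    {"slide":[0.0005,0.0,-0.1125],"yaw":0.0,"gripper":0.6},
    {"slide":[0.0005,0.0,-0.1125],"yaw":0.0,"gripper":0.6},
    {"slide":[0.0005,0.0,-0.1125],"yaw":0.0,"gripper":0.13},
    {"slide":[0.0005,0.0,-0.1125],"yaw":0.0,"gripper":0.13},
    {"slide":[0.0005,0.0,-0.1125],"yaw":0.0,"gripper":0.13}
  ],
  "grip_force": 40
}}

```text
time_s: 13.1
ee_pos: [0.5355, 0.3129, 0.0663]
eef_rot: [3.141, -0.001, 1.571]
force: [-0.5, 0.1, -0.4]
grip_width: 0.0297
```

{"method": "arm_command", "body": {
  "increments": [
    {"slide":[0.0,0.0,0.0],"yaw":0.0,"gripper":0.13},
    {"slide":[0.0,0.0,0.0],"yaw":0.0,"gripper":0.13}
  ]
}}

```text
time_s: 13.35
ee_pos: [0.5353, 0.3129, 0.0658]
eef_rot: [3.141, -0.0, 1.571]
force: [-0.9, -1.2, 2.8]
grip_width: 0.0214
```

{"method": "arm_command", "body": {
  "increments": [
    {"slide":[0.0,0.0,0.02],"yaw":0.0,"gripper":0.13},
    {"slide":[0.0,0.0,0.05],"yaw":0.0,"gripper":0.13},
    {"slide":[0.0,0.0,0.09],"yaw":0.0,"gripper":0.13},
    {"slide":[0.0,0.0,0.13],"yaw":0.0,"gripper":0.13},
    {"slide":[0.0,0.0,0.17],"yaw":0.0,"gripper":0.13},
    {"slide":[0.0,0.0,0.2],"yaw":0.0,"gripper":0.13},
    {"slide":[0.0,0.0,0.2],"yaw":0.0,"gripper":0.13}
  ]
}}

```text
time_s: 14.22
ee_pos: [0.5356, 0.3131, 0.2684]
eef_rot: [3.137, -0.002, 1.571]
force: [0.1, 0.6, -2.3]
grip_width: 0.0213
```

{"method": "arm_command", "body": {
  "increments": [
    {"slide":[0.01,-0.05,0.0],"yaw":0.0,"gripper":0.13},
    {"slide":[0.02,-0.1,0.0],"yaw":0.0,"gripper":0.13},
    {"slide":[0.03,-0.15,0.0],"yaw":0.0,"gripper":0.13},
    {"slide":[0.04,-0.2,0.0],"yaw":0.0,"gripper":0.13},
    {"slide":[0.05,-0.25,0.0],"yaw":0.0,"gripper":0.13},
    {"slide":[0.0605,-0.29,0.0],"yaw":0.0,"gripper":0.13},
    {"slide":[0.0625,-0.3005,-0.01],"yaw":0.0,"gripper":0.13},
    {"slide":[0.0625,-0.3005,-0.02],"yaw":0.0,"gripper":0.13}
  ]
}}

```text
time_s: 15.22
ee_pos: [0.5972, 0.0123, 0.2437]
eef_rot: [-3.14, -0.0, 1.57]
force: [-0.4, 0.6, -1.1]
grip_width: 0.0215
```

{"method": "arm_command", "body": {
  "increments": [
    {"slide":[0.0,0.0,0.0],"yaw":0.0,"gripper":0.13},
    {"slide":[0.0,0.0,0.0],"yaw":0.0,"gripper":0.13}
  ]
}}

```text
time_s: 15.48
ee_pos: [0.5976, 0.0134, 0.2456]
eef_rot: [3.141, -0.0, 1.572]
force: [0.0, 0.1, -1.3]
grip_width: 0.0218
```

Run:
```python
from h import *
o=readout.get_obs();print(o['ee_pos'],o['eef_rot'],o['force'],o['grip_width'])
S,D=cam("scene"),cam("side");ims=[]
for c,(x,y) in((S,(255,190)),(D,(230,120))):
    ims.append(cv2.resize(cv2.cvtColor(c["color"],cv2.COLOR_RGB2BGR)[y:y+120,x:x+120],(390,390),interpolation=cv2.INTER_CUBIC))
cv2.imwrite("pics/t4.png",np.hstack(ims))
```

```text
[0.59761745 0.01337691 0.24559186] [ 3.14141466e+00 -8.06549333e-05  1.57220158e+00] [ 0.00295631  0.05671179 -1.29929991] 0.02177896655074271
```

View pics/t4.png

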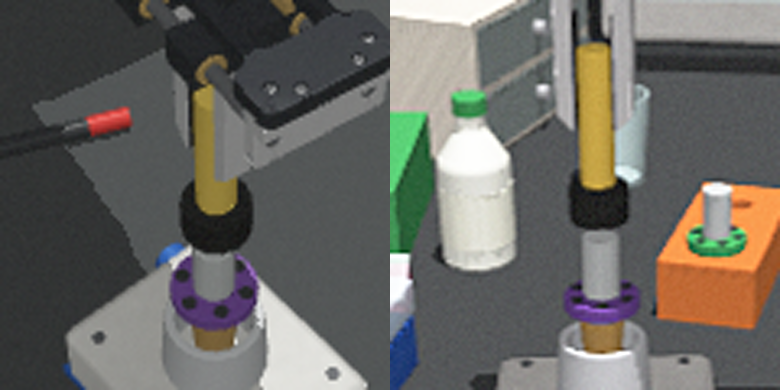

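The drift hangs upright and centred over the boss in both views (9 viewed). I'll lower it to contact, then press slowly.

{"method": "arm_command", "body": {
  "increments": [
    {"slide":[0.0,-0.001,-0.003],"yaw":0.0,"gripper":0.13},
    {"slide":[0.0,-0.001,-0.006],"yaw":0.0,"gripper":0.13},
    {"slide":[0.0,-0.001,-0.008],"yaw":0.0,"gripper":0.13},
    {"slide":[0.0,-0.001,-0.01],"yaw":0.0,"gripper":0.13},
    {"slide":[0.0,-0.001,-0.01],"yaw":0.0,"gripper":0.13}
  ]
}}

```text
time_s: 16.2
ee_pos: [0.5976, 0.0113, 0.2353]
eef_rot: [-3.141, -0.0, 1.571]
force: [0.3, 0.3, -0.8]
grip_width: 0.0215
```

{"method": "arm_command", "body": {
  "increments": [
    {"slide":[0.0,0.0,-0.0005],"yaw":0.0,"gripper":0.13},
    {"slide":[0.0,0.0,-0.001],"yaw":0.0,"gripper":0.13},
    {"slide":[0.0,0.0,-0.0015],"yaw":0.0,"gripper":0.13},
    {"slide":[0.0,0.0,-0.002],"yaw":0.0,"gripper":0.13}
  ]
}}

```text
time_s: 16.7
ee_pos: [0.5977, 0.0113, 0.2334]
eef_rot: [-3.142, 0.0, 1.571]
force: [0.1, 0.9, -0.9]
grip_width: 0.0213
```

{"method": "arm_command", "body": {
  "increments": [
    {"slide":[0.0,0.0,-0.0005],"yaw":0.0,"gripper":0.13},
    {"slide":[0.0,0.0,-0.001],"yaw":0.0,"gripper":0.13}
  ]
}}

```text
time_s: 16.95
ee_pos: [0.5978, 0.0113, 0.2328]
eef_rot: [3.141, -0.0, 1.571]
force: [0.3, 0.0, 3.1]
grip_width: 0.0215
```

{"method": "arm_command", "body": {
  "increments": [
    {"slide":[0.0,0.0,-0.0005],"yaw":0.0,"gripper":0.13},
    {"slide":[0.0,0.0,-0.001],"yaw":0.0,"gripper":0.13}
  ]
}}

```text
time_s: 17.2
ee_pos: [0.5979, 0.0113, 0.2321]
eef_rot: [3.14, 0.0, 1.571]
force: [-1.6, -0.5, 5.3]
grip_width: 0.0214
```

{"method": "arm_command", "body": {
  "increments": [
    {"slide":[0.0,0.0,-0.0005],"yaw":0.0,"gripper":0.13},
    {"slide":[0.0,0.0,-0.001],"yaw":0.0,"gripper":0.13},
    {"slide":[0.0,0.0,-0.0015],"yaw":0.0,"gripper":0.13},
    {"slide":[0.0,0.0,-0.002],"yaw":0.0,"gripper":0.13}
  ]
}}

```text
time_s: 17.7
ee_pos: [0.5979, 0.0113, 0.2301]
eef_rot: [3.14, 0.0, 1.571]
force: [-0.9, 0.0, 5.3]
grip_width: 0.0216
```

{"method": "arm_command", "body": {
  "increments": [
    {"slide":[0.0,0.0,-0.0005],"yaw":0.0,"gripper":0.13},
    {"slide":[0.0,0.0,-0.001],"yaw":0.0,"gripper":0.13},
    {"slide":[0.0,0.0,-0.0015],"yaw":0.0,"gripper":0.13},
    {"slide":[0.0,0.0,-0.002],"yaw":0.0,"gripper":0.13}
  ]
}}

```text
time_s: 18.2
ee_pos: [0.5979, 0.0113, 0.2281]
eef_rot: [3.14, 0.0, 1.571]
force: [-0.8, 0.9, 4.9]
grip_width: 0.0216
```

{"method": "arm_command", "body": {
  "increments": [
    {"slide":[0.0,0.0,-0.0005],"yaw":0.0,"gripper":0.13},
    {"slide":[0.0,0.0,-0.001],"yaw":0.0,"gripper":0.13},
    {"slide":[0.0,0.0,-0.0015],"yaw":0.0,"gripper":0.13},
    {"slide":[0.0,0.0,-0.002],"yaw":0.0,"gripper":0.13}
  ]
}}

```text
time_s: 18.7
ee_pos: [0.5979, 0.0113, 0.2261]
eef_rot: [3.14, 0.0, 1.571]
force: [0.4, 0.4, 4.6]
grip_width: 0.0216
```

{"method": "arm_command", "body": {
  "increments": [
    {"slide":[0.0,0.0,-0.0005],"yaw":0.0,"gripper":0.13},
    {"slide":[0.0,0.0,-0.001],"yaw":0.0,"gripper":0.13},
    {"slide":[0.0,0.0,-0.0015],"yaw":0.0,"gripper":0.13},
    {"slide":[0.0,0.0,-0.002],"yaw":0.0,"gripper":0.13}
  ]
}}

```text
time_s: 19.2
ee_pos: [0.5979, 0.0113, 0.2241]
eef_rot: [3.14, 0.0, 1.571]
force: [-0.5, 0.2, 5.3]
grip_width: 0.0217
```

{"method": "arm_command", "body": {
  "increments": [
    {"slide":[0.0,0.0,-0.0005],"yaw":0.0,"gripper":0.13},
    {"slide":[0.0,0.0,-0.001],"yaw":0.0,"gripper":0.13},
    {"slide":[0.0,0.0,-0.0015],"yaw":0.0,"gripper":0.13},
    {"slide":[0.0,0.0,-0.002],"yaw":0.0,"gripper":0.13}
  ]
}}

```text
time_s: 19.7
ee_pos: [0.5979, 0.0113, 0.2221]
eef_rot: [3.14, 0.0, 1.571]
force: [-0.6, 0.7, 5.0]
grip_width: 0.0219
```

{"method": "arm_command", "body": {
  "increments": [
    {"slide":[0.0,0.0,-0.0005],"yaw":0.0,"gripper":0.13},
    {"slide":[0.0,0.0,-0.001],"yaw":0.0,"gripper":0.13}
  ]
}}

```text
time_s: 19.95
ee_pos: [0.5981, 0.0113, 0.2215]
eef_rot: [3.14, 0.0, 1.571]
force: [-0.8, -0.4, 10.4]
grip_width: 0.0213
```

{"method": "arm_command", "body": {
  "increments": [
    {"slide":[0.0,0.0,-0.0005],"yaw":0.0,"gripper":0.13},
    {"slide":[0.0,0.0,-0.0005],"yaw":0.0,"gripper":0.13}
  ]
}}

```text
time_s: 20.2
ee_pos: [0.5982, 0.0113, 0.2215]
eef_rot: [3.139, 0.0, 1.571]
force: [-1.4, -0.3, 10.9]
grip_width: 0.0218
```

{"method": "arm_command", "body": {
  "increments": [
    {"slide":[0.0,0.0,-0.0005],"yaw":0.0,"gripper":0.13},
    {"slide":[0.0,0.0,-0.0005],"yaw":0.0,"gripper":0.13}
  ]
}}

```text
time_s: 20.45
ee_pos: [0.5984, 0.0113, 0.2214]
eef_rot: [3.138, 0.0, 1.571]
force: [-1.1, -0.5, 13.7]
grip_width: 0.0214
```

{"method": "arm_command", "body": {
  "increments": [
    {"slide":[0.0,0.0,-0.0005],"yaw":0.0,"gripper":0.13},
    {"slide":[0.0,0.0,-0.0005],"yaw":0.0,"gripper":0.13}
  ]
}}

```text
time_s: 20.7
ee_pos: [0.5985, 0.0113, 0.2214]
eef_rot: [3.137, 0.0, 1.571]
force: [-1.9, 0.8, 15.7]
grip_width: 0.0214
```

{"method": "arm_command", "body": {
  "increments": [
    {"slide":[0.0,0.0,-0.0005],"yaw":0.0,"gripper":0.13},
    {"slide":[0.0,0.0,-0.0008],"yaw":0.0,"gripper":0.13},
    {"slide":[0.0,0.0,-0.0008],"yaw":0.0,"gripper":0.13}
  ]
}}

```text
time_s: 21.08
ee_pos: [0.5988, 0.0113, 0.2213]
eef_rot: [3.136, 0.0, 1.571]
force: [-0.8, -0.1, 21.1]
grip_width: 0.0214
```

Locked: the push went from 12 to about 22 N with only 0.2 mm of travel. I'll back off and take the drift home.

{"method": "arm_command", "body": {
  "increments": [
    {"slide":[0.0,0.0,0.002],"yaw":0.0,"gripper":0.13},
    {"slide":[0.0,0.0,0.004],"yaw":0.0,"gripper":0.13},
    {"slide":[0.0,0.0,0.007],"yaw":0.0,"gripper":0.13},
    {"slide":[0.0,0.0,0.015],"yaw":0.0,"gripper":0.13},
    {"slide":[0.0,0.0,0.03],"yaw":0.0,"gripper":0.13},
    {"slide":[0.0,0.0,0.045],"yaw":0.0,"gripper":0.13},
    {"slide":[0.0,0.0,0.045],"yaw":0.0,"gripper":0.13}
  ]
}}

```text
time_s: 21.95
ee_pos: [0.5982, 0.0113, 0.2649]
eef_rot: [3.139, 0.0, 1.571]
force: [0.1, 1.3, -2.3]
grip_width: 0.0212
```

{"method": "arm_command", "body": {
  "increments": [
    {"slide":[-0.008,0.04,0.0],"yaw":0.0,"gripper":0.13},
    {"slide":[-0.018,0.09,0.0],"yaw":0.0,"gripper":0.13},
    {"slide":[-0.028,0.14,0.0],"yaw":0.0,"gripper":0.13},
    {"slide":[-0.038,0.19,0.0],"yaw":0.0,"gripper":0.13},
    {"slide":[-0.048,0.23,0.0],"yaw":0.0,"gripper":0.13},
    {"slide":[-0.057,0.27,0.0],"yaw":0.0,"gripper":0.13},
    {"slide":[-0.063,0.298,0.0],"yaw":0.0,"gripper":0.13},
    {"slide":[-0.063,0.298,0.0],"yaw":0.0,"gripper":0.13}
  ]
}}

```text
time_s: 22.95
ee_pos: [0.534, 0.3108, 0.2625]
eef_rot: [-3.141, 0.0, 1.573]
force: [-0.5, -0.3, -1.9]
grip_width: 0.0217
```

{"method": "arm_command", "body": {
  "increments": [
    {"slide":[0.0,0.0,-0.04],"yaw":0.0,"gripper":0.13},
    {"slide":[0.0,0.0,-0.08],"yaw":0.0,"gripper":0.13},
    {"slide":[0.0,0.0,-0.12],"yaw":0.0,"gripper":0.13},
    {"slide":[0.0,0.0,-0.14],"yaw":0.0,"gripper":0.13},
    {"slide":[0.0,0.0,-0.15],"yaw":0.0,"gripper":0.13},
    {"slide":[0.0,0.0,-0.15],"yaw":0.0,"gripper":0.13},
    {"slide":[0.0,0.0,-0.15],"yaw":0.0,"gripper":0.13}
  ]
}}

```text
time_s: 23.82
ee_pos: [0.5352, 0.3093, 0.1143]
eef_rot: [3.14, -0.001, 1.571]
force: [-1.0, 0.3, -2.1]
grip_width: 0.0213
```

Run:
```python
from h import *
o=readout.get_obs();print(o['ee_pos'],o['eef_rot'],o['force'],o['grip_width'])
S,D=cam("scene"),cam("side");ims=[]
for c,(x,y) in((S,(355,130)),(D,(250,260))):
    ims.append(cv2.resize(cv2.cvtColor(c["color"],cv2.COLOR_RGB2BGR)[y:y+120,x:x+120],(390,390),interpolation=cv2.INTER_CUBIC))
cv2.imwrite("pics/t5.png",np.hstack(ims))
```

```text
[0.53518066 0.30933754 0.11426032] [ 3.14014093e+00 -6.81638380e-04  1.57067555e+00] [-1.02964728  0.28663231 -2.13237262] 0.02133427112496602
```

View pics/t5.png

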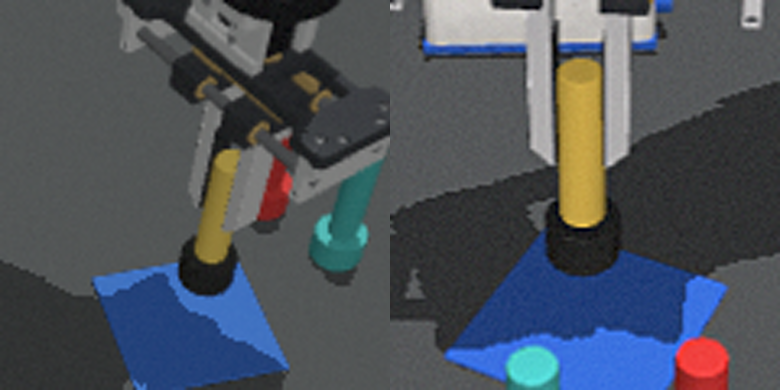

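The drift hangs upright above the mat (10 viewed). I'll lower to contact.

{"method": "arm_command", "body": {
  "increments": [
    {"slide":[0.0,0.0,-0.015],"yaw":0.0,"gripper":0.13},
    {"slide":[0.0,0.0,-0.03],"yaw":0.0,"gripper":0.13},
    {"slide":[0.0,0.0,-0.04],"yaw":0.0,"gripper":0.13},
    {"slide":[0.0,0.0,-0.045],"yaw":0.0,"gripper":0.13},
    {"slide":[0.0,0.0,-0.045],"yaw":0.0,"gripper":0.13}
  ]
}}

```text
time_s: 24.55
ee_pos: [0.5346, 0.3093, 0.0678]
eef_rot: [-3.141, 0.0, 1.571]
force: [0.3, 0.4, -2.1]
grip_width: 0.0217
```

{"method": "arm_command", "body": {
  "increments": [
    {"slide":[0.0,0.0,-0.001],"yaw":0.0,"gripper":0.13},
    {"slide":[0.0,0.0,-0.002],"yaw":0.0,"gripper":0.13},
    {"slide":[0.0,0.0,-0.002],"yaw":0.0,"gripper":0.13}
  ]
}}

```text
time_s: 24.92
ee_pos: [0.5347, 0.3093, 0.0663]
eef_rot: [3.141, -0.0, 1.571]
force: [0.6, -0.6, -1.8]
grip_width: 0.0212
```

{"method": "arm_command", "body": {
  "increments": [
    {"slide":[0.0,0.0,-0.0005],"yaw":0.0,"gripper":0.13},
    {"slide":[0.0,0.0,-0.001],"yaw":0.0,"gripper":0.13},
    {"slide":[0.0,0.0,-0.001],"yaw":0.0,"gripper":0.13}
  ]
}}

```text
time_s: 25.3
ee_pos: [0.5348, 0.3094, 0.0658]
eef_rot: [3.141, -0.0, 1.571]
force: [-0.6, -1.7, 4.4]
grip_width: 0.0215
```

{"method": "arm_command", "body": {
  "increments": [
    {"slide":[0.0,0.0,0.0005],"yaw":0.0,"gripper":0.13},
    {"slide":[0.0,0.0,0.0005],"yaw":0.0,"gripper":0.3},
    {"slide":[0.0,0.0,0.0005],"yaw":0.0,"gripper":0.5},
    {"slide":[0.0,0.0,0.0005],"yaw":0.0,"gripper":0.6},
    {"slide":[0.0,0.0,0.0005],"yaw":0.0,"gripper":0.6},
    {"slide":[0.0,0.0,0.02],"yaw":0.0,"gripper":0.6},
    {"slide":[0.0,0.0,0.05],"yaw":0.0,"gripper":0.6},
    {"slide":[0.0,0.0,0.09],"yaw":0.0,"gripper":0.6}
  ]
}}

```text
time_s: 26.3
ee_pos: [0.5345, 0.3092, 0.157]
eef_rot: [-3.141, 0.0, 1.571]
force: [0.2, 0.7, 0.4]
grip_width: 0.0563
```

{"method": "arm_command", "body": {
  "increments": [
    {"slide":[0.0,0.0,0.04],"yaw":0.0,"gripper":0.6},
    {"slide":[0.0,-0.04,0.07],"yaw":0.0,"gripper":0.6},
    {"slide":[-0.02,-0.09,0.1],"yaw":0.0,"gripper":0.6},
    {"slide":[-0.04,-0.12,0.1],"yaw":0.0,"gripper":0.6},
    {"slide":[-0.06,-0.15,0.1],"yaw":0.0,"gripper":0.6},
    {"slide":[-0.08,-0.15,0.1],"yaw":0.0,"gripper":0.6},
    {"slide":[-0.08,-0.15,0.1],"yaw":0.0,"gripper":0.6}
  ]
}}

```text
time_s: 27.18
ee_pos: [0.4543, 0.1592, 0.2568]
eef_rot: [3.139, -0.001, 1.571]
force: [-0.6, -0.2, 0.6]
grip_width: 0.0566
```

Run:
```python
from h import *
o=readout.get_obs();print(o['ee_pos'],o['force'],o['time_s'])
S,D=cam("scene"),cam("side")
a=cv2.cvtColor(S["color"],cv2.COLOR_RGB2BGR)[140:400,90:490];b=cv2.cvtColor(D["color"],cv2.COLOR_RGB2BGR)[140:400,200:400]
cv2.imwrite("pics/t6.png",cv2.resize(np.hstack([a,b]),(798,346),interpolation=cv2.INTER_CUBIC))
# boss/disc heights: purple disc extents
for n,c,bx in(("scene",S,(280,240,360,320)),("side",D,(260,160,330,250))):
    _,m=blobs(c,(120,80,40),(150,255,255));x0,y0,x1,y1=bx;k=m*0;k[y0:y1,x0:x1]=m[y0:y1,x0:x1];print(n,cv2.boundingRect(k),[proj(c,[[.598,.012,z]]).round(1).tolist() for z in (.119,.131)])
_,m=blobs(S,(20,120,80),(32,255,255));print(blobs(S,(20,120,80),(32,255,255))[0],blobs(D,(20,120,80),(32,255,255))[0])
```

```text
[0.45434513 0.15921798 0.25682018] [-0.56296636 -0.16705587  0.617747  ] 27.175
scene (308, 272, 26, 23) [[[321.3, 280.7]], [[321.3, 277.1]]]
side (283, 211, 24, 13) [[[294.7, 214.7]], [[294.6, 209.6]]]
[(41, [361, 92, 11, 8], [365.5, 95.7]), (316, [411, 192, 16, 33], [418.8, 208.1])] [(631, [302, 303, 15, 50], [309.2, 327.2])]
```

View pics/t6.png

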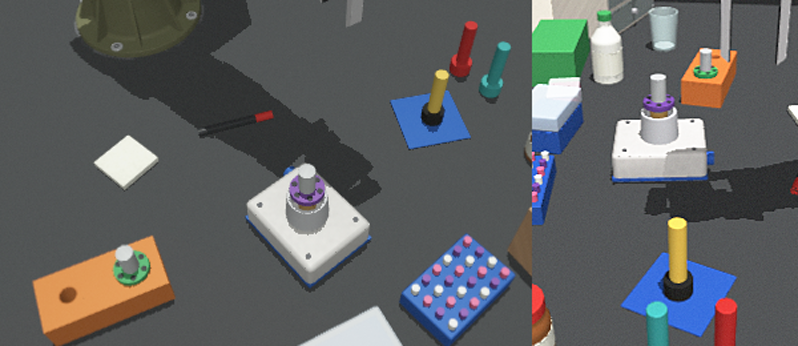

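The final view shows the purple head seated low and upright in the nose, the drift upright on the mat, and the green head in its holder (11 viewed). Handing in.

```bash
python3 -c "from station import job; print(job.hand_in())"
```

```text
the job is handed in; nothing more can be done
None
```

The purple head is locked in the mixer's taper socket, the drift stands upright on its blue mat, and the green head was not touched. The job took about 27 s of the 72 s allowed and is handed in.

- **Fitting by hand:** The shank brushed the collet wall on the way in, so I shifted the arm about 1 mm and it then went down freely. It touched the collet floor with the grip point about 58 mm above the nose top. I let go there, and the cameras showed it upright.
- **Locking:** The drift met the boss at the expected height and pressed it down at about 4 mm/s with roughly 7 N, travelling 11–12 mm. It then stopped: raising the push from about 12 to 22 N moved it only 0.2 mm. The highest load on the head that I read was about 23 N, under the 35 N limit.
- **Putting the drift back:** It touched the mat at the same arm height as when I picked it up, so it had not slipped in the grip.
- **Final check:** The last pictures, taken with the arm clear, show the purple disc at the locked height (about 12 mm lower) and upright.
- **Disagreements:** Side-camera positions for the discs were up to 20 mm off because the discs were partly hidden, so I used the scene and wrist cameras, which agreed within about 3 mm. The first move call was refused because it gave no yaw values, and I resent it with them. No final check failed.

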